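# Seat the polariser cell on the microscope's lens mount and hold it home

## Robot

A 7-joint arm with a two-finger parallel gripper is mounted at the origin on the work surface. World frame = base frame: x ahead of the robot, y to its left, z up, the work surface at z = 0. Lengths are in m, angles in rad, forces in N, time in s.
With the tool pointing down it reaches from about 0.35 to 0.9 m from the base axis. Payload 8.1 kg.
Tool frame: the origin (TCP) lies midway between the tips of the shut fingers; the grasp point (between the pads) lies 19 mm behind it; z points along the fingers, y is the line along which they close (so a half turn about z gives the same grasp; the last joint's range is limited). The gripper opens to 92 mm and grips with 3 to 60 N. Pads are 19 mm wide; open, the fingers measure 130 mm over their backs; the gripper's body (75 mm by 190 mm) begins 47 mm behind the grasp point.
Start: joints at [-1.209, 0.434, 0.025, 1.573, -0.012, 1.134, -0.075], TCP at [0.28, 0.559, 0.227] pointing down, gripper open.
Joint ranges: [-2.62, 2.62], [-0.44, 2.09], [-1.27, 1.32], [0.08, 2.57], [-1.32, 4.46], [0.12, 2], [-2.74, 2.74]. Speed limits (rad/s): [2.22, 2.22, 3.01, 3.01, 3.14, 3.14, 3.14].

## Interface

Orientations are given as a rotation vector (axis times angle).
In Python, from cell import arm gives the robot as it stands.
- The arm moves only by the tool move_arm, never from a script. Its argument "motion" is a list of rows, each an object of numbers: "tx", "ty", "tz": the shift along the tool's x, y, z normalised to -1 to 1, where 1 is 1000 mm; "twist": the turn about the tool's z normalised to -1 to 1, where 1 is pi/2 rad. In form: [{"tx": .., "ty": .., "tz": .., "twist": ..}, ...]. A call has 1 to 12 rows; each row shifts and turns the commanded pose from where the row before left it, along the tool's axes as they then stand; what a row does not reach is not made up. A row lasts 1/10 s, in which the tool goes at most 50 mm and 8.59 degrees, less where a joint would pass 70% of its speed; a pose out of reach is approached as far as the arm can. A call with a number of a shift or a turn outside -1 to 1 is refused whole. A call with a gripper value outside its range is refused whole. "gripper" is the gripper's target within -1 to 1 (shut at 1, half-way at 0, fully open at -1), set as the call begins (left out, the last holds). The fingers move at their own pace and stop on an object; "squeeze" is the grip in N (left out, the last holds). Time passes only in rows, so rows that do not move let the fingers close. It gives the time, the measured TCP pose, the force, the opening and the grip force at its end, in the units of the state.
- arm.observe(): the state, without advancing time (a new reading comes with each control period).
- arm.get_image(name): name is "side" or "top"; returns the picture (480x640x3 uint8, red, green, blue); there is no depth.
- arm.calibration(name): a dict with "K" (3x3 intrinsics, pixels), "T" (4x4, takes a point from camera to world coordinates). Camera axes: x right, y down, z forward; pixel columns grow to the right and rows downward; lengths in m; the calibration is good to about 2 mm. A picture is of the moment at which its call begins. calibration takes no time and is no camera call.
- arm.sign_off(): hands the job in; it is judged then, once.
Trained networks look in the newest picture that a camera, given by its name, has taken for a name from the list of things; names that differ only in an ending like _2 or _b are one class to them, and where a whole thing is asked for, a point or a joint stands for the part that bears it (a point fixed in the world has none). Each returns a list of dicts, best first, with "conf" (0 to 1); they miss things now and then, are a little off and sometimes report something else, mostly with a low value. They report only what shows in the picture. A call takes as long as a camera call. They do not tell look-alikes from the thing itself.
- arm.look_for(camera, query): "point" ([column, row] as shares, 0 to 1, of the picture: columns of its width, rows of its height, amid what is visible of it).
- arm.regions_of(camera, query): "region" (480x640 bool, what is visible of it) and "point" ([column, row] as shares, 0 to 1, of the picture: columns of its width, rows of its height, amid what is visible of it).
- arm.place_of(camera, query): "point" ([column, row] as shares, 0 to 1, of the picture: columns of its width, rows of its height: a listed point, or the origin of a listed thing).
The state is a dict: "clock": time; "joints": joint angles; "dq": joint speeds; "joint_efforts": joint torques, N m; "position": TCP position; "ee_rot": TCP orientation; "force": force on the tool from outside, world axes, zero at the start; "ft_torque": the same for the moment, N m; "width": opening from 0.0 (shut) to 1.0 (fully open); "gripper_force": force on a finger pad.
Only numpy, scipy, OpenCV 4.12 (cv2) and the standard library are available. Lean on these libraries where they do the work, as an engineer would, in place of code of your own. Each camera call takes 0.05 s, during which the arm holds its last target. There are 200 camera calls.

## Task

The microscope head stands upside down in its foam cradle with its lens mount pointing up. Pick the knurled polariser cell off the blue mat, set it squarely over the spigot of the mount and turn it under light pressure until its hidden keyways drop over the locating pins. Then push it fully home against the spring washer and keep it there: the program finishes while the fingers are still holding the cell pressed home (the clamp screw is tightened later by somebody else), and the board holder, the flux bottle and the screwdriver stay where they are.

Things in the scene. Friction and masses are not known exactly. Their poses are not given: they have to be found in the camera images.
- cell: Loose polarising filter cell: aluminium collar 58 mm in diameter, 32 mm high, about 140 g, dark glass in its flat top, standing glass up on the mat. Knurled from 9 to 31 mm above its underside: grip it there, the pads bearing on the upper 12 mm, with a firm squeeze (30 N or more) or it slips when pressed. Origin: centre of its underside; z runs up its axis; round outside, and its x axis marks nothing.
- cell_foot (a point): Centre of the cell's underside. Here opens a bore, 45.5 mm in diameter, 20 mm deep, with four identical keyways in its wall, 10 mm wide, 4 mm deep radially, 90 degrees apart, as long as the bore. They are hidden and nothing shows their bearing; within a quarter turn either way they come over the pins. Any of the four positions will do.
- head: Pale stereo microscope head upside down in a dark foam cradle (125 x 165 x 55 mm), fixed. Origin: under the cradle on the mount's vertical axis; z up; eyepieces slope down to its +x, reaching 105 mm out. Body 120 mm across from 98 to 138 mm up, 94 mm at 156; black zoom knobs to 83 mm on its +y and -y sides, 106 to 138 mm up; barrel 76 mm across to 175, flange 66 mm across to 187 mm up.
- spigot_top (a point): Centre of the flat top of the mount's spigot, 208 mm above the head's origin. The spigot is an upright cylinder 43 mm in diameter, 21 mm tall above the flange, its top edge chamfered by 3 mm. It passes into the cell's bore with about 1.2 mm to spare all round.
- pin (a point): One of four brass locating pins, 5 mm thick, that stand out 4 mm from the side of the spigot to the head's +x, +y, -x and -y; this point is the middle of the free part of the -x one, 197 mm above the head's origin, 11 mm below the top of the spigot.
- mount (a point): On the spigot's axis, at the height of the cell's underside when fully home: 190 mm above the head's origin, 18 mm below the spigot's top. Axes as the head's. A cell resting on the pins has its underside 9.5 mm above this point; one with its keyways over the pins rests on the unpressed spring washer 4 mm above it.
- spring_seat (a joint): Travel of the steel spring washer (62 mm across) round the foot of the spigot, m: 0 unpressed, 0.004 bottomed, the cell then being fully home. It resists with 3 N at first touch, rising to 9 N when bottomed, and pushes the cell back up if it is let go.
- board_holder: Blue circuit-board holder with a dark board, 75 x 115 x 20 mm, loose on the mat. Origin: centre of its underside. Leave alone.
- flux_bottle: Small amber bottle with a white cap, 28 mm in diameter, 62 mm high, loose on the mat. Origin: centre of its underside. Leave alone.
- screwdriver: Red-handled screwdriver, 130 mm long, loose on the mat, roughly along x. Origin: near its middle, underneath. Leave alone.
There are look-alikes about, which are no part of the job. There is more than one size of the cell; the one meant has the size given above.

How it is judged:
On the way, in this order (a step that is already met when the one before it is completed fails the run):
1. the cell has been lifted clear of the mat (height (world z) of cell_foot above 0.05 m), for 0.2 s.
2. the cell is on the spigot with its keyways over the pins (z of cell_foot in the frame of mount below 0.0065 m and horizontal distance between cell_foot and mount below 0.003 m), for 0.1 s.
At the end, for the whole second after the job is handed in: The cell is on the spigot with its keyways over the pins and held fully home: its underside within 1.5 mm of the home height, centred within 3 mm, upright within 0.06 rad, the spring washer pressed at least 2.5 mm, at rest, with the fingers still pressing on or gripping it with more than 3 N (z of cell_foot in the frame of mount between -0.002 and 0.0015 m and horizontal distance between cell_foot and mount below 0.003 m and angle between cell's own z axis and vertical below 0.06 rad and value of joint spring_seat above 0.0025 m and contact force between the fingers and cell above 3 N and linear speed of cell below 0.02 m/s); the arm keeps its last pose, push and grip.
It fails at once if a bystander (board holder, flux bottle or screwdriver) was moved by more than 30 mm or the bottle knocked over (distance of any of board_holder, flux_bottle, screwdriver from where it was at the start of the episode above 0.03 m or angle between flux_bottle's own z axis and vertical above 0.6 rad).
It also fails if it takes over 64 s, if anything falls off the work surface, if the arm or the gripper's body presses on something with over 40 N, if the wrist force passes 120 N, or if a joint passes its speed limit or range.

## Working session

There is one attempt and no reset: what is moved stays moved. The work goes in short steps, Python scripts to look and compute and a tool call to move; the robot and the scene stay as the last step left them, time stands still between calls to the robot, and variables do not carry over. Pictures are saved under pics/ and viewed, at most 10 in all, crops included, and the job is handed in when it is done.

Besides the shell and the picture viewer there is one more tool, called after "Request:" by a JSON object that holds its "api" and its "payload", one argument or row to a line. move_arm: Moves the arm, as the interface text tells. Scaled input: -1 to 1 covers 1000 mm each way for a shift and pi/2 rad each way for a turn. Its arguments: {"type":"object","properties":{"motion":{"type":"array","items":{"type":"object","properties":{"tx":{"type":"number"},"ty":{"type":"number"},"tz":{"type":"number"},"twist":{"type":"number"}}}},"gripper":{"type":"number"},"squeeze":{"type":"number"}},"required":["motion"]}

```bash
mkdir -p pics
python3 - <<'E'
from cell import arm
import cv2,numpy as np
print(arm.observe())
for c in("top","side"):
    im=arm.get_image(c); cv2.imwrite(f"pics/{c}0.png",im[:,:,::-1])
    k=arm.calibration(c); print(c,np.round(k["K"],1).tolist(),np.round(k["T"],4).tolist())
    for q in("cell","cell_foot","spigot_top","mount","head","flux_bottle","board_holder","screwdriver"):
        print(q,[(round(r["conf"],2),np.round(np.array(r["point"])*[640,480],1).tolist()) for r in arm.place_of(c,q)])
print(arm.observe()["clock"])
E
```

```text
{'clock': 0.0, 'joints': array([-1.20860934,  0.43523452,  0.02496777,  1.57410959, -0.01157792,
        1.13401787, -0.07508293]), 'dq': array([ 0.00068122, -0.00069522, -0.00150036, -0.00071627,  0.00085999,
        0.0001878 ,  0.00218272]), 'joint_efforts': array([ 5.22905684e-04, -6.67858958e+01,  9.85351056e-01, -3.14471269e+01,
       -6.04436221e-02,  4.28875198e-02,  1.89669454e-04]), 'position': array([0.27996532, 0.55819861, 0.22593294]), 'ee_rot': array([-7.23542088e-01, -3.05691896e+00,  2.53019400e-03]), 'force': array([ 0.09737152, -0.36384736,  0.86221396]), 'ft_torque': array([-0.04310069,  0.02562031,  0.03198454]), 'gripper_force': 0.0, 'width': 0.9989586379750046}
top [[469.0, 0.0, 310.9], [0.0, 469.0, 236.3], [0.0, 0.0, 1.0]] [[-0.0051, -0.9785, 0.2063, 0.4049], [-1.0, 0.0053, -0.0, 0.0306], [-0.0011, -0.2063, -0.9785, 0.8404], [0.0, 0.0, 0.0, 1.0]]
cell [(0.84, [209.7, 223.6]), (0.73, [324.2, 318.0]), (0.66, [238.3, 334.5]), (0.56, [228.4, 277.1])]
cell_foot [(0.92, [209.3, 221.7]), (0.65, [225.1, 277.0]), (0.57, [240.0, 335.1])]
spigot_top [(0.66, [528.4, 283.6])]
mount [(0.81, [525.9, 286.5])]
head [(0.72, [475.2, 300.1]), (0.53, [226.6, 275.1])]
flux_bottle [(0.57, [323.9, 318.8])]
board_holder [(0.87, [324.0, 185.0])]
screwdriver [(0.56, [332.8, 262.3])]
side [[458.4, 0.0, 325.0], [0.0, 458.4, 237.5], [0.0, 0.0, 1.0]] [[0.9134, -0.1946, 0.3574, 0.3073], [-0.4069, -0.4529, 0.7933, -0.5094], [0.0074, -0.8701, -0.4929, 0.487], [0.0, 0.0, 0.0, 1.0]]
cell [(0.86, [219.1, 294.1]), (0.77, [271.1, 273.8]), (0.58, [312.3, 255.3])]
cell_foot [(0.88, [313.3, 251.1]), (0.68, [270.7, 273.7]), (0.66, [219.5, 297.3])]
spigot_top [(0.82, [375.5, 351.2])]
mount [(0.93, [374.1, 364.3])]
head []
flux_bottle [(0.67, [262.4, 344.0])]
board_holder [(0.75, [400.6, 305.6])]
screwdriver [(0.91, [330.6, 336.9])]
0.9
```

View pics/top0.png

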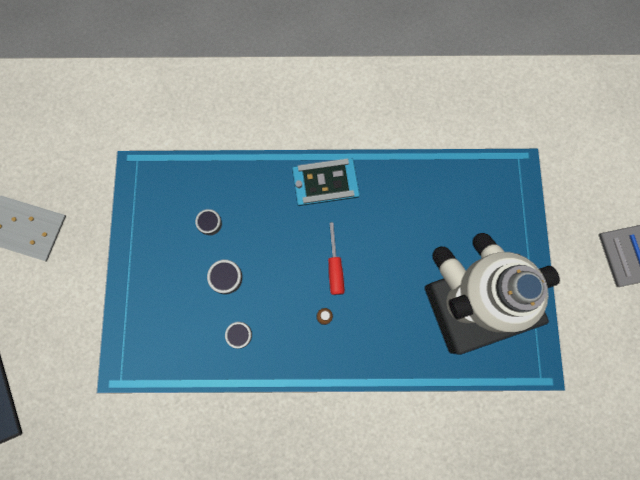

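View pics/side0.png

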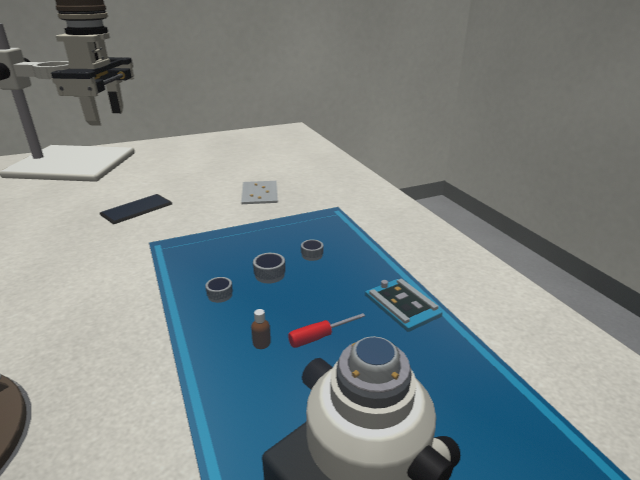

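```bash
cat > h.py <<'E'
from cell import arm
import numpy as np,cv2
C={c:arm.calibration(c) for c in("top","side")}
def onz(c,p,z):
    T=np.array(C[c]["T"]);d=T[:3,:3]@np.linalg.inv(C[c]["K"])@[p[0],p[1],1];o=T[:3,3]
    return o+d*(z-o[2])/d[2]
def proj(c,X):
    T=np.array(C[c]["T"]);X=np.atleast_2d(X);P=(X-T[:3,3])@T[:3,:3]@np.array(C[c]["K"]).T
    return P[:,:2]/P[:,2:]
def tri(pt,ps):
    A=[];b=[]
    for c,p in(("top",pt),("side",ps)):
        T=np.array(C[c]["T"]);o=T[:3,3];d=onz(c,p,0)-o;d/=np.linalg.norm(d);M=np.eye(3)-np.outer(d,d);A.append(M);b.append(M@o)
    return np.linalg.solve(sum(A),sum(b))
E
python3 - <<'E'
from h import *
np.set_printoptions(precision=4,suppress=True)
for a,b in(([209.3,221.7],[313.3,251.1]),([225.1,277],[270.7,273.7]),([240,335.1],[219.5,297.3]),([528.4,283.6],[375.5,351.2]),([525.9,286.5],[374.1,364.3]),([324,318.8],[262.4,344]),([324,185],[400.6,305.6]),([332.8,262.3],[330.6,336.9])): print(tri(a,b),onz("top",a,0),onz("side",b,0))
# cell sizes: top width
im=cv2.imread("pics/top0.png")[190:370,150:300]; cv2.imwrite("pics/crop.png",cv2.resize(im,None,fx=3.2,fy=3.2,interpolation=cv2.INTER_CUBIC))
for p in([209.3,221.7],[225.1,277],[240,335.1]):
    X=onz("top",p,0)
    for r,h in((.029,.032),(.0245,.032),(.0335,.032)):
        q=proj("top",X+[[0,r,h],[0,-r,h]]);print(p,r,q[1,0]-q[0,0])
E
```

```text
[0.6081 0.2151 0.0115] [0.6107 0.2177 0.    ] [0.6156 0.2326 0.    ]
[0.5083 0.1846 0.0028] [0.5082 0.1852 0.    ] [0.5099 0.1885 0.    ]
[ 0.4055  0.156  -0.0016] [0.4057 0.1557 0.    ] [0.4049 0.1539 0.    ]
[ 0.4696 -0.2607  0.2102] [ 0.4934 -0.3589  0.    ] [ 0.5893 -0.0716  0.    ]
[ 0.4673 -0.2629  0.1977] [ 0.4882 -0.3539  0.    ] [ 0.5742 -0.0942  0.    ]
[0.4353 0.0077 0.0035] [0.4331 0.0081 0.    ] [0.4385 0.0111 0.    ]
[0.6804 0.0052 0.0024] [0.6803 0.0054 0.    ] [0.6832 0.0076 0.    ]
[ 0.5387 -0.0104 -0.005 ] [ 0.5338 -0.0089  0.    ] [ 0.5406 -0.016   0.    ]
[209.3, 221.7] 0.029 32.63840117035389
[209.3, 221.7] 0.0245 27.573821678401572
[209.3, 221.7] 0.0335 37.70298066230663
[225.1, 277] 0.029 33.48825294765825
[225.1, 277] 0.0245 28.29179990405521
[225.1, 277] 0.0335 38.68470599126181
[240, 335.1] 0.029 34.382727562842945
[240, 335.1] 0.0245 29.047476734124956
[240, 335.1] 0.0335 39.71797839156153
```

The top picture shows three cell look-alikes: (208,222), (224,277) and (238,335). The middle one is clearly larger, and the mount is at (528,287). The side picture shows the spigot top at (376,351) with two pins visible. I'll check the choice in one crop and measure the widths.

View pics/crop.png

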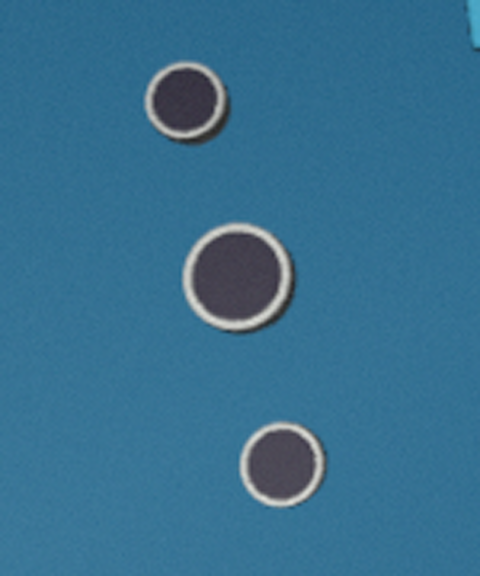

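```bash
cat >> h.py <<'E'
from scipy.optimize import minimize
def sil(c,X,r,h0,h1):
    a=np.linspace(0,2*np.pi,60);p=np.concatenate([proj(c,np.c_[X[0]+r*np.cos(a),X[1]+r*np.sin(a),0*a+h]) for h in(h0,h1)])
    return cv2.convexHull(p.astype(np.float32))[:,0]
def fit(masks,x0,r0,h0,h1,fr=True):
    # contour distance to silhouette hull
    def cost(v):
        s=0
        for c,m in masks.items():
            H=sil(c,v,v[2] if fr else r0,h0,h1)
            k=max(cv2.findContours(m.astype(np.uint8),cv2.RETR_EXTERNAL,cv2.CHAIN_APPROX_NONE)[0],key=len)
            k=cv2.convexHull(k)[:,0]
            s+=np.mean([min(abs(cv2.pointPolygonTest(H.reshape(-1,1,2),(float(a),float(b)),True)+.0),6) **2 for a,b in k])
        return s
    return minimize(cost,[*x0,r0],method="Nelder-Mead",options=dict(initial_simplex=np.array([*x0,r0])+np.vstack([np.zeros(3),np.diag([.006,.006,.004])])))
E
python3 - <<'E'
from h import *
np.set_printoptions(precision=4,suppress=True)
M={}
for c in("top","side"):
    for r in arm.regions_of(c,"cell"):
        p=np.array(r["point"])*[640,480];X=onz(c,p,.016)
        w=np.ptp(np.where(r["region"])[1])+1
        print(c,round(r["conf"],2),p,X,w,r["region"].sum())
        if r["region"].sum()>60:
            f=fit({c:r["region"]},X[:2],.029,0,.032);print("   fit",f.x,f.fun)
            if abs(X[0]-.51)<.03:M[c]=r["region"]
if len(M)==2:
    f=fit(M,(.508,.185),.029,0,.032);print("both",f.x,f.fun)
E
```

```text
top 0.84 [210.496 222.192] [0.6058 0.2119 0.016 ] 27 548
   fit [0.6061 0.2163 0.0207] 0.27568043937152525
top 0.78 [236.608 333.6  ] [0.4083 0.1593 0.016 ] 27 548
   fit [0.4057 0.1568 0.0207] 0.04909117871857721
top 0.67 [227.008 274.608] [0.5104 0.179  0.016 ] 35 909
   fit [0.5073 0.1835 0.0277] 0.16094928184759652
top 0.28 [487.68  295.488] [ 0.4713 -0.2782  0.016 ] 135 10163
   fit [ 0.4713 -0.2782  0.029 ] 36.0
side 0.9 [267.776 265.488] [0.5068 0.194  0.016 ] 33 879
   fit [0.5057 0.1887 0.0289] 0.15002270035665038
side 0.63 [215.424 285.216] [0.403  0.1697 0.016 ] 27 598
   fit [0.4048 0.1556 0.0195] 0.9775453295077781
side 0.62 [308.992 250.176] [0.599  0.2149 0.016 ] 23 409
   fit [0.604  0.2162 0.0188] 1.1573747955029634
both [0.5062 0.1848 0.0281] 1.8979984769690819
```

The three candidates are (208,222) at about 42 mm, (224,277) at about 57 mm, and (238,335) at about 42 mm. The crop and the fitted widths confirm the middle one, near (0.507, 0.185). I'll approach that one.

Request:
{"api": "move_arm", "payload": {
  "motion": [
    {"tx":-0.0336,"ty":-0.0211,"tz":0.01},
    {"tx":-0.0336,"ty":-0.0211,"tz":0.01},
    {"tx":-0.0336,"ty":-0.0211,"tz":0.01},
    {"tx":-0.0336,"ty":-0.0211,"tz":0.01},
    {"tx":-0.0336,"ty":-0.0211,"tz":0.01},
    {"tx":-0.0336,"ty":-0.0211,"tz":0.01},
    {"tx":-0.0336,"ty":-0.0211,"tz":0.01},
    {"tx":-0.0336,"ty":-0.0211,"tz":0.01},
    {"tx":-0.0336,"ty":-0.0211,"tz":0.01},
    {"tx":-0.0336,"ty":-0.0211,"tz":0.01},
    {"tx":-0.0336,"ty":-0.0211,"tz":0.01},
    {"tx":0}
  ],
  "gripper": -1,
  "squeeze": 45
}}

```text
invalid input
```

```bash
cat >> h.py <<'E'
from scipy.spatial.transform import Rotation as R
def to(x,y,z):
    s=arm.observe();r=R.from_rotvec(s["ee_rot"])
    print("t",s["clock"],"pos",s["position"].round(4),"tool shift",r.inv().apply(np.array([x,y,z])-s["position"]).round(4),"ytool yaw",np.degrees(np.arctan2(*r.as_matrix()[[1,0],1])).round(1),"tilt",r.as_matrix()[:2,2].round(4),"j",s["joints"].round(2),"F",s["force"].round(2),"w",s["width"],s["gripper_force"])
E
python3 -c "
from h import *
to(.507,.185,.009)"
```

```text
t 1.0 pos [0.2802 0.5587 0.2267] tool shift [-0.3703 -0.2324  0.2177] ytool yaw 63.4 tilt [0.     0.0001] j [-1.21  0.43  0.03  1.57 -0.01  1.13 -0.08] F [-0.52 -0.44 -1.18] w 1.0024276939607326 0.0
```

Request:
{"api": "move_arm", "payload": {
  "motion": [
    {"tx":-0.0336,"ty":-0.0211,"tz":0.01,"twist":0},
    {"tx":-0.0336,"ty":-0.0211,"tz":0.01,"twist":0},
    {"tx":-0.0336,"ty":-0.0211,"tz":0.01,"twist":0},
    {"tx":-0.0336,"ty":-0.0211,"tz":0.01,"twist":0},
    {"tx":-0.0336,"ty":-0.0211,"tz":0.01,"twist":0},
    {"tx":-0.0336,"ty":-0.0211,"tz":0.01,"twist":0},
    {"tx":-0.0336,"ty":-0.0211,"tz":0.01,"twist":0},
    {"tx":-0.0336,"ty":-0.0211,"tz":0.01,"twist":0},
    {"tx":-0.0336,"ty":-0.0211,"tz":0.01,"twist":0},
    {"tx":-0.0336,"ty":-0.0211,"tz":0.01,"twist":0},
    {"tx":-0.0336,"ty":-0.0211,"tz":0.01,"twist":0},
    {"tx":0,"ty":0,"tz":0,"twist":0}
  ],
  "gripper": -1,
  "squeeze": 45
}}

```text
clock: 2.2
position: [0.5088, 0.1789, 0.1158]
ee_rot: [0.736, 3.053, -0.005]
force: [0.2, -0.1, -0.2]
width: 0.998
gripper_force: 0.0
```

```bash
python3 -c "
from h import *
to(.507,.185,.009)"
```

```text
t 2.2 pos [0.5088 0.1789 0.1158] tool shift [0.0046 0.0049 0.1068] ytool yaw 62.9 tilt [ 0.0002 -0.0035] j [-0.53  0.42  0.12  1.92 -0.06  0.81  0.72] F [ 0.22 -0.09 -0.18] w 0.9982337567433617 0.0
```

Request:
{"api": "move_arm", "payload": {
  "motion": [
    {"tx":0.002,"ty":0.002,"tz":0.03,"twist":0},
    {"tx":0.0026,"ty":0.003,"tz":0.03,"twist":0},
    {"tx":0,"ty":0,"tz":0.025,"twist":0},
    {"tx":0,"ty":0,"tz":0.015,"twist":0},
    {"tx":0,"ty":0,"tz":0.007,"twist":0},
    {"tx":0,"ty":0,"tz":0,"twist":0},
    {"tx":0,"ty":0,"tz":0,"twist":0}
  ]
}}

```text
clock: 2.9
position: [0.5051, 0.1924, 0.0104]
ee_rot: [0.723, 3.056, 0.001]
force: [0.0, 0.3, 0.7]
width: 1.0
gripper_force: 0.0
```

```bash
python3 -c "
from h import *
to(.507,.185,.009)
im=arm.get_image('side')[200:350,190:350,::-1];cv2.imwrite('pics/g.png',cv2.resize(im,None,fx=4,fy=4,interpolation=cv2.INTER_CUBIC))"
```

```text
t 2.9 pos [0.5051 0.1924 0.0104] tool shift [-0.005  -0.0058  0.0014] ytool yaw 63.4 tilt [0.0009 0.0005] j [-0.53  0.58  0.09  1.99 -0.09  0.57  0.73] F [0.04 0.3  0.68] w 0.9997804757692573 0.0
```

View pics/g.png

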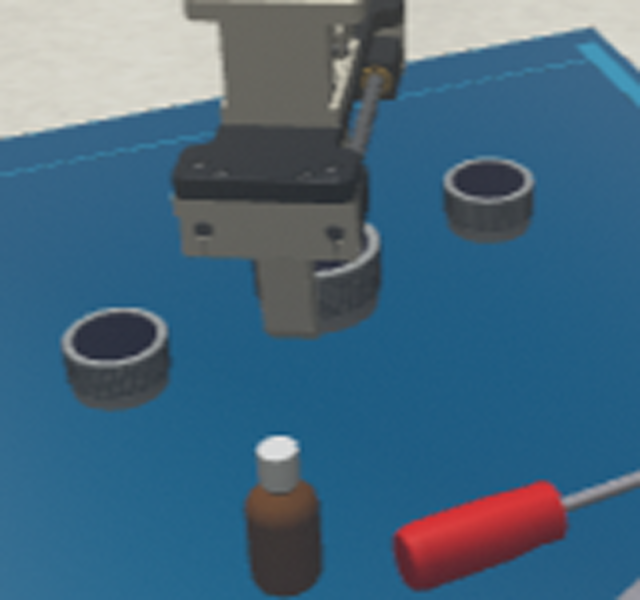

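The fingers straddle the middle cell, with the near finger at about crop pixel (290,300). The pose had lagged in the last reading, so I'll shift back about 5 mm and then close.

Request:
{"api": "move_arm", "payload": {
  "motion": [
    {"tx":-0.005,"ty":-0.006,"tz":0.001,"twist":0},
    {"tx":0,"ty":0,"tz":0,"twist":0},
    {"tx":0,"ty":0,"tz":0,"twist":0}
  ]
}}

```text
clock: 3.25
position: [0.5067, 0.184, 0.0091]
ee_rot: [0.725, 3.056, 0.0]
force: [0.9, -0.5, 0.4]
width: 1.0
gripper_force: 0.0
```

Request:
{"api": "move_arm", "payload": {
  "motion": [
    {"tx":0,"ty":0,"tz":0,"twist":0},
    {"tx":0,"ty":0,"tz":0,"twist":0},
    {"tx":0,"ty":0,"tz":0,"twist":0},
    {"tx":0,"ty":0,"tz":0,"twist":0},
    {"tx":0,"ty":0,"tz":0,"twist":0},
    {"tx":0,"ty":0,"tz":0,"twist":0},
    {"tx":0,"ty":0,"tz":0,"twist":0},
    {"tx":0,"ty":0,"tz":0,"twist":0}
  ],
  "gripper": 1,
  "squeeze": 45
}}

```text
clock: 4.05
position: [0.5063, 0.1845, 0.0087]
ee_rot: [-0.724, -3.057, 0.0]
force: [-0.9, -0.2, -0.5]
width: 0.619
gripper_force: 45.0
```

Request:
{"api": "move_arm", "payload": {
  "motion": [
    {"tx":0,"ty":0,"tz":-0.02,"twist":0},
    {"tx":0,"ty":0,"tz":-0.04,"twist":0},
    {"tx":0,"ty":0,"tz":-0.04,"twist":0},
    {"tx":0,"ty":0,"tz":-0.04,"twist":0},
    {"tx":0,"ty":0,"tz":-0.04,"twist":0},
    {"tx":0,"ty":0,"tz":-0.04,"twist":0},
    {"tx":0,"ty":0,"tz":-0.04,"twist":0},
    {"tx":0,"ty":0,"tz":-0.015,"twist":0},
    {"tx":0,"ty":0,"tz":0,"twist":0},
    {"tx":0,"ty":0,"tz":0,"twist":0}
  ]
}}

```text
clock: 5.05
position: [0.5059, 0.1843, 0.2828]
ee_rot: [-0.723, -3.056, 0.001]
force: [0.3, -0.2, -1.4]
width: 0.62
gripper_force: 45.0
```

Run:
```python
from h import *
to(.4685,-.262,.275)
for c in("top","side"):
    im=arm.get_image(c)
    for r in arm.place_of(c,"cell_foot"):print(c,round(r["conf"],2),np.array(r["point"])*[640,480],proj(c,arm.observe()["position"]-[0,0,.009]))
    r=arm.regions_of(c,"spigot_top")
    for q in ("spigot_top","mount","pin","head"):
        for r in arm.place_of(c,q):print(c,q,round(r["conf"],2),np.array(r["point"])*[640,480])
```

```text
t 5.05 pos [0.5059 0.1843 0.2828] tool shift [-0.1666 -0.4157  0.008 ] ytool yaw 63.4 tilt [-0.0008 -0.0003] j [-0.56  0.25  0.14  1.71 -0.04  1.19  0.7 ] F [ 0.32 -0.16 -1.36] w 0.6200982757560131 44.99973585829139
top 0.65 [235.52  334.416] [[185.9209971  252.15267786]]
top 0.52 [212.992 223.2  ] [[185.9209971  252.15267786]]
top spigot_top 0.64 [528.704 283.392]
top mount 0.85 [524.928 287.52 ]
top pin 0.97 [529.6 304.8]
top head 0.69 [477.12  297.792]
side 0.93 [310.016 250.8  ] [[260.54966213 131.62718906]]
side 0.85 [222.016 295.92 ] [[260.54966213 131.62718906]]
side spigot_top 0.85 [376.704 349.824]
side mount 0.84 [374.912 362.976]
side pin 0.68 [356.224 372.192]
```

Run:
```python
from h import *
print(tri([528.6,283.5],[376.1,350.5]),tri([525.4,287],[374.5,363.6]),tri([529.6,304.8],[356.2,372.2]))
out=[]
for c,(u,v) in(("top",(520,290)),("side",(375,365))):
    im=arm.get_image(c)[v-50:v+50,u-50:u+50,::-1].copy()
    b=cv2.resize(im,(400,400),interpolation=cv2.INTER_CUBIC)
    b0=b.copy()
    X=np.array([.4685,-.262]);a=np.linspace(0,2*np.pi,60)
    for r,z,col in((.0215,.205,(0,0,255)),(.0185,.208,(0,255,255)),(.033,.187,(0,255,0))):
        p=(proj(c,np.c_[X[0]+r*np.cos(a),X[1]+r*np.sin(a),0*a+z])-[u-50,v-50]+.5)*4-.5
        cv2.polylines(b,[np.round(p).astype(np.int32)],True,col,1)
    out.append(np.hstack([b0[50:350],b[50:350]]))
cv2.imwrite("pics/sp.png",np.vstack(out))
```

```text
[ 0.46981598 -0.26072735  0.21085469] [ 0.46726869 -0.26231734  0.1978008 ] [ 0.44513903 -0.26581602  0.19933464]
```

View pics/sp.png

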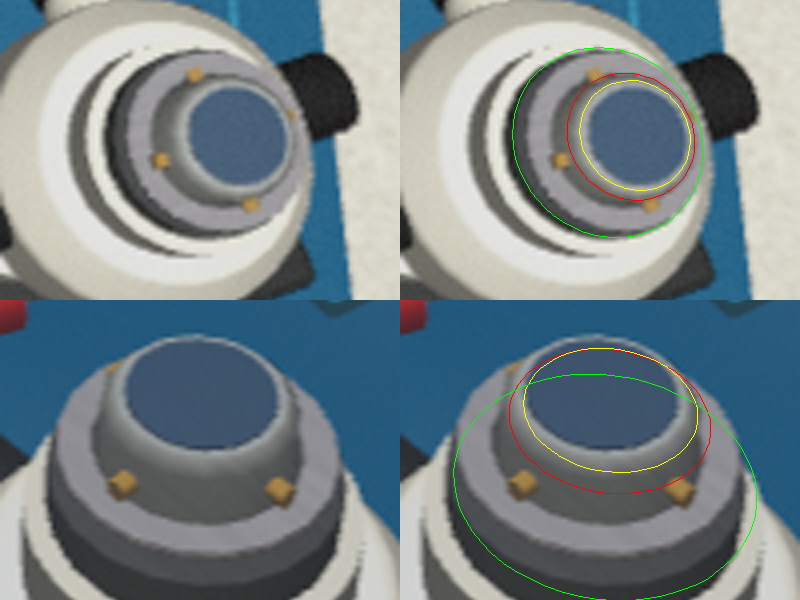

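The pins and the spigot top are clear: the lens disc is at (529,286) in the top picture and about (375.5,351) in the side picture. The side overlay sits about 4 px low, so I'll triangulate the disc centre.

Run:
```python
from h import *
P={}
for c,(u,v) in(("top",(529,287)),("side",(375,351))):
    im=arm.get_image(c);hs=cv2.GaussianBlur(im,(3,3),0).astype(int)
    m=((abs(hs-hs[v,u]).sum(2)<45)).astype(np.uint8)
    n,l,st,_=cv2.connectedComponentsWithStats(m,connectivity=4)
    k=max(cv2.findContours((l==l[v,u]).astype(np.uint8),0,1)[0],key=len)
    e=cv2.fitEllipse(k);print(c,hs[v,u],st[l[v,u]],e);P[c]=e[0]
X=tri(P["top"],P["side"]);print(X,proj("top",X)-P["top"],proj("side",X)-P["side"])
for z in(.208,.21,.212):print(onz("top",P["top"],z),onz("side",P["side"],z))
```

```text
top [ 74  98 121] [518 275  23  23 425] ((528.971435546875, 286.0821533203125), (21.26133918762207, 23.562997817993164), 133.4525909423828)
side [ 63  84 108] [357 338  37  27 783] ((374.8791809082031, 350.951904296875), (25.802610397338867, 36.480037689208984), 98.05538940429688)
[ 0.46725603 -0.26110201  0.21131209] [[-0.15309731  0.4279526 ]] [[ 0.69625868 -0.16516328]]
[ 0.46815914 -0.26290211  0.208     ] [ 0.46852809 -0.25805578  0.208     ]
[ 0.46795908 -0.26197389  0.21      ] [ 0.46737248 -0.259857    0.21      ]
[ 0.46775901 -0.26104568  0.212     ] [ 0.46621686 -0.26165821  0.212     ]
```

Request:
{"api": "move_arm", "payload": {
  "motion": [
    {"tx":-0.0138,"ty":-0.0346,"tz":0,"twist":0},
    {"tx":-0.0138,"ty":-0.0346,"tz":0,"twist":0},
    {"tx":-0.0138,"ty":-0.0346,"tz":0,"twist":0},
    {"tx":-0.0138,"ty":-0.0346,"tz":0,"twist":0},
    {"tx":-0.0138,"ty":-0.0346,"tz":0,"twist":0},
    {"tx":-0.0138,"ty":-0.0346,"tz":0,"twist":0},
    {"tx":-0.0138,"ty":-0.0346,"tz":0,"twist":0},
    {"tx":-0.0138,"ty":-0.0346,"tz":0,"twist":0},
    {"tx":-0.0138,"ty":-0.0346,"tz":0,"twist":0},
    {"tx":-0.0138,"ty":-0.0346,"tz":0,"twist":0},
    {"tx":-0.0138,"ty":-0.0346,"tz":0,"twist":0},
    {"tx":-0.0138,"ty":-0.0346,"tz":0,"twist":0}
  ]
}}

```text
clock: 7.15
position: [0.4681, -0.2623, 0.2839]
ee_rot: [0.723, 3.057, 0.0]
force: [0.8, -0.9, -1.4]
width: 0.62
gripper_force: 45.0
```

Request:
{"api": "move_arm", "payload": {
  "motion": [
    {"tx":0,"ty":0,"tz":0.004,"twist":0.08},
    {"tx":0,"ty":0,"tz":0.004,"twist":0.08},
    {"tx":0,"ty":0,"tz":0,"twist":0.08},
    {"tx":0,"ty":0,"tz":0,"twist":0.08},
    {"tx":0,"ty":0,"tz":0,"twist":0.08},
    {"tx":0,"ty":0,"tz":0,"twist":0},
    {"tx":0,"ty":0,"tz":0,"twist":0}
  ]
}}

```text
clock: 7.85
position: [0.4684, -0.2608, 0.2758]
ee_rot: [1.628, 2.687, 0.0]
force: [-0.3, -1.2, -0.9]
width: 0.62
gripper_force: 45.0
```

Run:
```python
from h import *
to(.4673,-.261,.275)
s=arm.observe()["position"]
out=[]
for c in("top","side"):
    im=arm.get_image(c)
    for r in arm.place_of(c,"cell_foot")+arm.regions_of(c,"cell"):
        print(c,round(r["conf"],2),np.array(r["point"])*[640,480],proj(c,s-[0,0,.006]))
    u,v=np.round(proj(c,s)[0]).astype(int)
    u=min(max(u,60),580);v=min(max(v,60),420)
    b=cv2.resize(im[v-60:v+60,u-60:u+60,::-1],(400,400),interpolation=cv2.INTER_CUBIC)
    b2=b.copy();a=np.linspace(0,2*np.pi,60)
    for z in(-.006,.026):
        p=(proj(c,np.c_[s[0]+.029*np.cos(a),s[1]+.029*np.sin(a),0*a+s[2]+z])-[u-60,v-60]+.5)*10/3-.5
        cv2.polylines(b2,[np.round(p).astype(np.int32)],True,(0,0,255),1)
    out.append(np.hstack([b[50:350],b2[50:350]]));print(u,v)
cv2.imwrite("pics/held.png",np.vstack(out))
```

```text
t 7.85 pos [ 0.4684 -0.2608  0.2758] tool shift [ 0.0003 -0.0011  0.0008] ytool yaw 27.6 tilt [ 0.0001 -0.    ] j [-0.01  0.26  0.54  1.75 -0.14  1.17  1.05] F [-0.33 -1.2  -0.88] w 0.6198363083723651 44.999946928583086
top 0.89 [240.192 336.384] [[550.23910804 280.71221333]]
top 0.75 [209.6   225.216] [[550.23910804 280.71221333]]
top 0.63 [551.232 279.312] [[550.23910804 280.71221333]]
top 0.91 [237.504 336.   ] [[550.23910804 280.71221333]]
top 0.88 [555.008 283.104] [[550.23910804 280.71221333]]
top 0.77 [207.68 222.  ] [[550.23910804 280.71221333]]
553 280
side 0.83 [380.992 291.984] [[381.21125663 294.73203672]]
side 0.61 [218.88  295.296] [[381.21125663 294.73203672]]
side 0.78 [397.312 283.2  ] [[381.21125663 294.73203672]]
382 289
```

View pics/held.png

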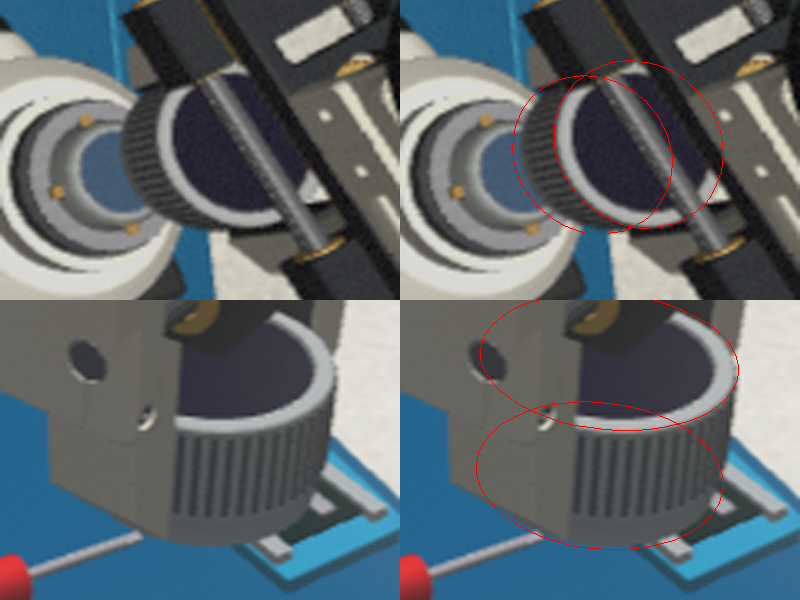

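The held cell shows at crop (230,150) in the top picture and (250,430) in the side picture. It matches the pose predicted from the TCP to about 1 mm, so alignment is fine and the chamfer will take up the rest. Next I'll descend.

Request:
{"api": "move_arm", "payload": {
  "motion": [
    {"tx":0,"ty":-0.0008,"tz":0.02,"twist":0},
    {"tx":0,"ty":0,"tz":0.02,"twist":0},
    {"tx":0,"ty":0,"tz":0.01,"twist":0},
    {"tx":0,"ty":0,"tz":0.004,"twist":0},
    {"tx":0,"ty":0,"tz":0.003,"twist":0},
    {"tx":0,"ty":0,"tz":0.002,"twist":0},
    {"tx":0,"ty":0,"tz":0,"twist":0},
    {"tx":0,"ty":0,"tz":0,"twist":0}
  ]
}}

```text
clock: 8.95
position: [0.4678, -0.2614, 0.2172]
ee_rot: [1.633, 2.683, 0.0]
force: [-1.1, 0.8, -1.4]
width: 0.62
gripper_force: 45.0
```

Request:
{"api": "move_arm", "payload": {
  "motion": [
    {"tx":0,"ty":0,"tz":0.002,"twist":0},
    {"tx":0,"ty":0,"tz":0.002,"twist":0},
    {"tx":0,"ty":0,"tz":0,"twist":0}
  ]
}}

```text
clock: 9.25
position: [0.4674, -0.2612, 0.2125]
ee_rot: [-1.633, -2.684, 0.0]
force: [0.5, 0.2, -1.2]
width: 0.619
gripper_force: 45.0
```

Request:
{"api": "move_arm", "payload": {
  "motion": [
    {"tx":0,"ty":0,"tz":0.002,"twist":0},
    {"tx":0,"ty":0,"tz":0.001,"twist":0},
    {"tx":0,"ty":0,"tz":0.001,"twist":0},
    {"tx":0,"ty":0,"tz":0,"twist":0}
  ]
}}

```text
clock: 9.65
position: [0.4675, -0.2613, 0.2086]
ee_rot: [-1.633, -2.684, 0.0]
force: [0.6, -0.3, -1.1]
width: 0.623
gripper_force: 45.0
```

Request:
{"api": "move_arm", "payload": {
  "motion": [
    {"tx":0,"ty":0,"tz":0.001,"twist":0},
    {"tx":0,"ty":0,"tz":0.001,"twist":0},
    {"tx":0,"ty":0,"tz":0,"twist":0}
  ]
}}

```text
clock: 9.95
position: [0.4678, -0.2614, 0.2072]
ee_rot: [1.633, 2.683, 0.001]
force: [-2.6, 1.6, 4.8]
width: 0.619
gripper_force: 45.0
```

Request:
{"api": "move_arm", "payload": {
  "motion": [
    {"tx":0,"ty":0,"tz":0.0003,"twist":0.03},
    {"tx":0,"ty":0,"tz":0,"twist":0.03},
    {"tx":0,"ty":0,"tz":0,"twist":0.03},
    {"tx":0,"ty":0,"tz":0,"twist":0}
  ]
}}

```text
clock: 10.35
position: [0.4681, -0.2615, 0.2077]
ee_rot: [1.82, 2.559, 0.001]
force: [-3.5, 1.7, 12.8]
width: 0.621
gripper_force: 45.0
```

```bash
python3 -c "
from h import *
to(.4673,-.261,.199);print(arm.observe()['ft_torque'])"
```

```text
t 10.35 pos [ 0.4681 -0.2615  0.2077] tool shift [ 0.0008 -0.0006  0.0087] ytool yaw 19.2 tilt [ 0.0017 -0.0002] j [-0.01  0.33  0.55  1.85 -0.2   1.02  0.96] F [-3.49  1.67 12.81] w 0.6210819454257908 45.002915910445154
[ 0.43284416  0.73809317 -0.09584533]
```

Request:
{"api": "move_arm", "payload": {
  "motion": [
    {"tx":0,"ty":-0.0005,"tz":-0.0004,"twist":0.03},
    {"tx":0,"ty":0,"tz":0,"twist":0.03},
    {"tx":0,"ty":0,"tz":0,"twist":0.03},
    {"tx":0,"ty":0,"tz":0,"twist":0.03}
  ]
}}

```text
clock: 10.75
position: [0.4675, -0.2617, 0.2078]
ee_rot: [2.053, 2.377, 0.001]
force: [-2.0, 1.1, 9.3]
width: 0.624
gripper_force: 45.0
```

Request:
{"api": "move_arm", "payload": {
  "motion": [
    {"tx":0,"ty":0,"tz":0,"twist":0.03},
    {"tx":0,"ty":0,"tz":0,"twist":0.03},
    {"tx":0,"ty":0,"tz":0,"twist":0.03},
    {"tx":0,"ty":0,"tz":0,"twist":0.0}
  ]
}}

```text
clock: 11.15
position: [0.4676, -0.2617, 0.2077]
ee_rot: [2.216, 2.226, 0.001]
force: [-1.8, 0.8, 8.8]
width: 0.622
gripper_force: 45.0
```

Request:
{"api": "move_arm", "payload": {
  "motion": [
    {"tx":0,"ty":0,"tz":0,"twist":0.03},
    {"tx":0,"ty":0,"tz":0,"twist":0.03},
    {"tx":0,"ty":0,"tz":0,"twist":0.03},
    {"tx":0,"ty":0,"tz":0,"twist":0.0}
  ]
}}

```text
clock: 11.55
position: [0.4674, -0.2616, 0.2078]
ee_rot: [2.368, 2.064, 0.001]
force: [-2.6, 1.5, 9.8]
width: 0.617
gripper_force: 45.0
```

Request:
{"api": "move_arm", "payload": {
  "motion": [
    {"tx":0,"ty":0,"tz":0,"twist":0.03},
    {"tx":0,"ty":0,"tz":0,"twist":0.03},
    {"tx":0,"ty":0,"tz":0,"twist":0.03},
    {"tx":0,"ty":0,"tz":0,"twist":0.0}
  ]
}}

```text
clock: 11.95
position: [0.4673, -0.2617, 0.2077]
ee_rot: [2.508, 1.892, 0.001]
force: [-2.3, 0.6, 9.2]
width: 0.621
gripper_force: 45.0
```

Request:
{"api": "move_arm", "payload": {
  "motion": [
    {"tx":0,"ty":0,"tz":0,"twist":0.03},
    {"tx":0,"ty":0,"tz":0,"twist":0.03},
    {"tx":0,"ty":0,"tz":0,"twist":0.03},
    {"tx":0,"ty":0,"tz":0,"twist":0.0}
  ]
}}

```text
clock: 12.35
position: [0.4673, -0.2616, 0.2077]
ee_rot: [2.635, 1.71, 0.001]
force: [-2.7, 1.7, 9.5]
width: 0.625
gripper_force: 45.0
```

Request:
{"api": "move_arm", "payload": {
  "motion": [
    {"tx":0,"ty":0,"tz":0,"twist":0.03},
    {"tx":0,"ty":0,"tz":0,"twist":0.03},
    {"tx":0,"ty":0,"tz":0,"twist":0.03},
    {"tx":0,"ty":0,"tz":0,"twist":0.0}
  ]
}}

```text
clock: 12.75
position: [0.4672, -0.2615, 0.2077]
ee_rot: [2.749, 1.52, 0.001]
force: [-3.1, 1.5, 11.4]
width: 0.62
gripper_force: 45.0
```

Request:
{"api": "move_arm", "payload": {
  "motion": [
    {"tx":0,"ty":0,"tz":0,"twist":0.03},
    {"tx":0,"ty":0,"tz":0,"twist":0.03},
    {"tx":0,"ty":0,"tz":0,"twist":0.03},
    {"tx":0,"ty":0,"tz":0,"twist":0.0}
  ]
}}

```text
clock: 13.15
position: [0.4673, -0.2616, 0.2075]
ee_rot: [2.85, 1.322, 0.001]
force: [-1.3, 1.8, 6.9]
width: 0.623
gripper_force: 45.0
```

Request:
{"api": "move_arm", "payload": {
  "motion": [
    {"tx":0,"ty":0,"tz":0.0002,"twist":0.03},
    {"tx":0,"ty":0,"tz":0,"twist":0.03},
    {"tx":0,"ty":0,"tz":0,"twist":0.03},
    {"tx":0,"ty":0,"tz":0,"twist":0.0}
  ]
}}

```text
clock: 13.55
position: [0.4672, -0.2613, 0.2065]
ee_rot: [-2.935, -1.119, 0.0]
force: [-0.2, 0.0, -1.2]
width: 0.618
gripper_force: 45.0
```

Request:
{"api": "move_arm", "payload": {
  "motion": [
    {"tx":0,"ty":0,"tz":0.001,"twist":0},
    {"tx":0,"ty":0,"tz":0.001,"twist":0},
    {"tx":0,"ty":0,"tz":0.001,"twist":0},
    {"tx":0,"ty":0,"tz":0,"twist":0}
  ]
}}

```text
clock: 13.95
position: [0.467, -0.2614, 0.2034]
ee_rot: [-2.935, -1.12, 0.0]
force: [0.7, 0.2, -1.3]
width: 0.62
gripper_force: 45.0
```

Request:
{"api": "move_arm", "payload": {
  "motion": [
    {"tx":0,"ty":0,"tz":0.001,"twist":0},
    {"tx":0,"ty":0,"tz":0.001,"twist":0},
    {"tx":0,"ty":0,"tz":0.001,"twist":0},
    {"tx":0,"ty":0,"tz":0,"twist":0},
    {"tx":0,"ty":0,"tz":0,"twist":0}
  ]
}}

```text
clock: 14.45
position: [0.4671, -0.2614, 0.2007]
ee_rot: [-2.935, -1.12, -0.0]
force: [-1.8, 2.5, 4.2]
width: 0.616
gripper_force: 45.0
```

Request:
{"api": "move_arm", "payload": {
  "motion": [
    {"tx":0,"ty":0,"tz":0.001,"twist":0},
    {"tx":0,"ty":0,"tz":0.001,"twist":0},
    {"tx":0,"ty":0,"tz":0.001,"twist":0},
    {"tx":0,"ty":0,"tz":0,"twist":0},
    {"tx":0,"ty":0,"tz":0,"twist":0}
  ],
  "squeeze": 55
}}

```text
clock: 14.95
position: [0.4672, -0.2614, 0.1985]
ee_rot: [-2.935, -1.12, -0.002]
force: [-4.7, 5.1, 15.8]
width: 0.621
gripper_force: 55.0
```

Request:
{"api": "move_arm", "payload": {
  "motion": [
    {"tx":0,"ty":0,"tz":0.0005,"twist":0},
    {"tx":0,"ty":0,"tz":0,"twist":0},
    {"tx":0,"ty":0,"tz":0,"twist":0},
    {"tx":0,"ty":0,"tz":0,"twist":0},
    {"tx":0,"ty":0,"tz":0,"twist":0}
  ]
}}

```text
clock: 15.45
position: [0.4672, -0.2614, 0.1985]
ee_rot: [-2.935, -1.12, -0.002]
force: [-6.0, 5.9, 20.3]
width: 0.619
gripper_force: 55.0
```

Run:
```python
from h import *
to(.4673,-.261,.199)
s=arm.observe()["position"];out=[]
for c in("top","side"):
    im=arm.get_image(c);u,v=np.round(proj(c,s)[0]).astype(int);u=min(u,580)
    out.append(cv2.resize(im[v-60:v+60,u-60:u+60,::-1],(400,400),interpolation=cv2.INTER_CUBIC))
cv2.imwrite("pics/home.png",np.hstack(out))
```

```text
t 15.45 pos [ 0.4672 -0.2614  0.1985] tool shift [ 0.0003 -0.0002 -0.0005] ytool yaw -48.2 tilt [0.0011 0.0011] j [-0.2   0.39  0.84  1.88 -0.34  1.02 -0.06] F [-6.03  5.86 20.32] w 0.619005530163287 55.00567618413761
```

View pics/home.png

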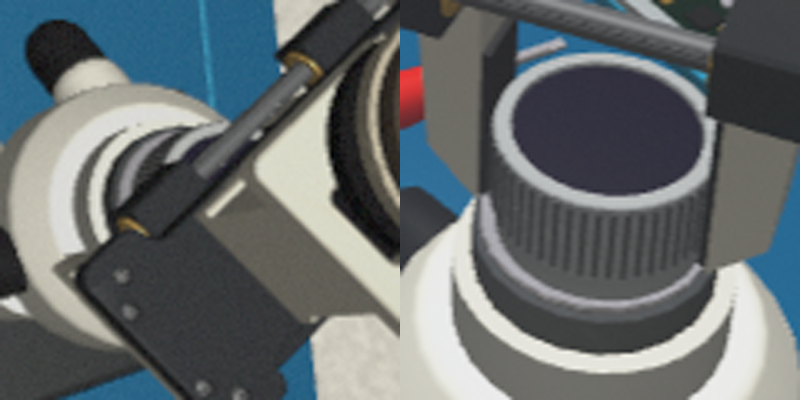

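The side picture shows the cell seated level on the flange, with its rim at crop (605,130) and the fingers gripping. Commanding another 0.5 mm only raised the force, so it is at the hard stop. The total travel from the pins was 9.2 mm, against 9.5 mm expected.

```bash
python3 -c "
from cell import arm
print(arm.sign_off())"
```

```text
the job is handed in; nothing more can be done
None
```

I handed the job in at about 15.5 s: the cell's keyways are over the pins, and it is held fully home against the bottomed washer with a 55 N grip and about 20 N of push; the sign-off gave no verdict.

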